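Level the worktop stand with its spirit level and hold the foot knob down

TASK

Slide the spirit level down into the close-fitting pocket on the levelling stand until it sits flat on the pocket's floor, and let go of it. Then, with the fingers on the stand's foot knob, push it down until the sprung end of the deck is fully home on its foot, and turn the knob until the bubble lies between the two lines of the vial. Finish with the fingers still holding the knob pressed down and the bubble between the lines; do not let go, and leave the mug, the spice jar and the jam jar where they are.

Things in the scene. Friction and masses are not known exactly. Their poses are not given: they have to be found in the camera images.
- level: Loose spirit level: aluminium bar, black end caps, 22 (x) x 120 (y, long) x 48 mm (z), 0.2 to 0.33 kg, standing on the worktop in front of the stand. Origin: centre of the underside. On its top middle a 50 mm green vial window with a pale bubble and two black lines. Symmetric: it may go in either way round. Grip it across its 22 mm thickness, near the top middle.
- vial_mid (a point): Middle of the vial, on top of the level, 49 mm above its underside, at mid-length. Same axes as the level. The two black lines cross the vial 9.2 mm either side of it along y.
- bubble_mid (a point): Middle of the pale bubble, 13 mm long. It runs along the level's y to the higher end, at most 17.5 mm from vial_mid; 0.7 mm for each milliradian of slope. Its y offset from vial_mid in the level's axes is the reading. It settles in about a second.
- stand: Levelling stand, fixed to the worktop: aluminium base 90 (x) x 250 (y) mm; above it a grey deck 76 x 240 mm, 12 mm thick, top about 38 mm above the worktop. Origin: centre of the underside. The deck is hinged at the -y (right-hand) end, on a line along x 115 mm from the origin, 32 mm up; the foot and its knob are at the +y (left-hand) end.
- pocket (a point): Centre of the pocket's floor (the deck's top), 48 mm to the -y side of the stand's origin; axes move with the deck: z out of it, y along the pocket towards the knob. The pocket is an open-topped grey case on the deck, inside 25 (x) x 123.5 (y) mm, 20 mm deep, walls 5 mm; it takes the level upright. The deck slopes up to 0.045 rad.
- knob: Black foot knob, 85 mm to the +y side of the stand's origin. Origin: on its axis, at the deck's top. Round skirt 54 mm across, top 11 mm above the deck, for fingertips to press on; on it a grip bar 42 (x) x 14 mm (y), top 40 mm above the deck. Stiff (0.12 N m), stays put. Clockwise from above raises the knob end: 14 mrad (10 mm of bubble, 3 mm of height) per rad. It needs under 1.5 rad.
- deck (a joint): How far a spring lifts the deck's knob end off its foot, rad: 0.02 when free (knob 4 mm high), 0 when pressed fully home, which takes some 4 to 7 N straight down on the knob; 9 to 17 N holds it safely. The bubble reads truly only while it is home.
- mug_word: Cream mug, 79 x 114 x 96 mm, to the left of the stand; leave alone. Origin: underside.
- spice_jar: Slim glass spice jar with a dark cap, 44 mm across, 105 mm high, behind the left end of the stand; leave alone. Origin: centre of the underside.
- jam_jar: Jam jar, 68 mm across, 84 mm high, behind the stand; leave alone. Origin: centre of the underside.

How it is judged:
On the way, in this order (a step that is already met when the one before it is completed fails the run):
1. the spirit level sits flat on the floor of the pocket and has been let go (z of level in the frame of pocket between -0.004 and 0.003 m and angle between the z axis of level and the z axis of pocket, either way round below 0.035 rad and angle between the y axis of level and the y axis of pocket, either way round below 0.05 rad and x of level in the frame of pocket between -0.004 and 0.004 m and y of level in the frame of pocket between -0.005 and 0.005 m and contact force between the fingers and level below 0.1 N), for 0.3 s.
2. the fingers press the knob down so that the deck is home on its foot (value of joint deck below 0.004 rad and contact force between the fingers and knob above 3 N), for 0.2 s.
At the end, for the whole second after the job is handed in: The level sits square in the pocket, underside within 3 mm of its floor, not touched; the fingers are on the knob with over 3 N and the deck is pressed home within 0.004 rad; the bubble is within 2.7 mm of the vial's middle (between the lines); the knob is at rest (all of step 1 and all of step 2 and y of bubble_mid in the frame of vial_mid between -0.0027 and 0.0027 m and velocity of joint knob between -0.05 and 0.05 rad/s); the arm keeps its last pose, push and grip.
It fails at once if the mug, the spice jar or the jam jar is moved more than 20 mm or tipped (distance of any of mug_word, spice_jar, jam_jar from where it was at the start of the episode above 0.02 m or angle between any of mug_word, spice_jar, jam_jar's own z axis and vertical above 0.3 rad).
It also fails if it takes over 61 s, if anything falls off the work surface, if the arm or the gripper's body presses on something with over 40 N, if the wrist force passes 120 N, or if a joint passes its speed limit or range.

ROBOT

A 6-joint arm with a two-finger parallel gripper is mounted at the origin on a cart in front of the work surface, level with it; the furniture and walls round the work are solid. World frame = base frame: x ahead of the robot, y to its left, z up, the work surface at z = 0. Lengths are in m, angles in rad, forces in N, time in s.
With the tool pointing down it reaches from about 0.375 to 0.9 m from the base axis. Payload 3.1 kg.
Tool frame: the origin (TCP) lies between the finger pads; the fingertips stand manip.finger_overhang ahead of it and the grasp point (between the pads) lies 5 mm behind it (manip.finger_overhang is the distance from the TCP to the fingertips, in m); z points along the fingers, y is the line along which they close (so a half turn about z gives the same grasp; the last joint's range is limited). The gripper opens to 85 mm and grips with 20 to 120 N. Pads are 22 mm wide; open, the fingers measure 114 mm over their backs; the gripper's body (76 mm by 85 mm) begins 54 mm behind the grasp point. The pads swing forward as they close: fully open they stand 13 mm farther back than shut.
Start: joints at [1.171, 0.527, 1.433, -0, 1.181, -0.178], TCP at [0.137, 0.61, 0.219] pointing down, gripper open.
Joint ranges: [-3.08, 3.08], [-0.75, 2.2], [0.22, 2.44], [-1.43, 4.57], [0, 2.65], [-2.85, 2.85]. Speed limits (rad/s): [2.79, 2.79, 3.14, 3.14, 3.14, 3.14].

INTERFACE

Orientations are given as a unit quaternion [x, y, z, w].
In Python, from station import manip gives the robot as it stands.
- The arm moves only by the tool drive_tool, never from a script. Its argument "plan" is a list of rows, each a list of 7 numbers: the shift along the tool's x, y, z in m, then the turn, a rotation vector about the tool's x, y, z in degrees, then the opening, from -1 (shut) to 1 (fully open). In form: [[x, y, z, wx, wy, wz, gripper], ...]. A call has 1 to 10 rows; each row shifts and turns the commanded pose from where the row before left it, along the tool's axes as they then stand; what a row does not reach is not made up. A row lasts 1/10 s, in which the tool goes at most 50 mm and 8.59 degrees, less where a joint would pass 70% of its speed; a pose out of reach is approached as far as the arm can. A call is refused whole if a number of a shift passes 0.05 or a number of a turn 8.59, either way. A call with a gripper value outside its range is refused whole. The fingers move at their own pace and stop on an object; "newtons" is the grip in N (left out, the last holds). Time passes only in rows, so rows that do not move let the fingers close. It gives the time, the measured TCP pose, the force, the opening and the grip force at its end, in the units of the state.
- manip.sense(): the state, without advancing time (a new reading comes with each control period).
- manip.snapshot(name): name is "side" or "top" or "wrist"; returns a dict with "image" (420x560x3 uint8, red, green, blue), "z_map" (420x560 float32, m along the optical axis (not along the pixel's ray), 0 where there is no reading), "fov_y" (degrees; the focal length in pixels is half the picture's height over the tangent of half this angle, whatever the lens; pixels are square), "cx", "cy" (the principal point, pixels), "extrinsics" (4x4, takes a point from camera to world coordinates); the wrist camera has in their place "mount" (4x4, takes a point from camera to tool coordinates, whose origin is the TCP and whose axes are the flange's). Camera axes: x right, y up, looking along -z (the intrinsics and any distortion apply to the point x, -y, -z); pixel columns grow to the right and rows downward; lengths in m; the calibration is good to about 2 mm. The wrist camera is an equidistant fisheye: a pixel r from the principal point sees the ray r / f radians off the axis. A picture is of the moment at which its call begins: read the wrist's pose just before it.
- manip.sign_off(): hands the job in; it is judged then, once.
The state is a dict: "t": time; "q": joint angles; "qd": joint speeds; "tau": joint torques, N m; "tcp_pos": TCP position; "tool_rot": TCP orientation; "force": force on the tool from outside, world axes, zero at the start; "ft_torque": the same for the moment, N m; "finger_gap": opening from 0.0 (shut) to 1.0 (fully open); "gripper_force": force on a finger pad.
Only numpy, scipy, OpenCV 4.12 (cv2) and the standard library are available. Lean on these libraries where they do the work, as an engineer would, in place of code of your own. Each camera call takes 0.05 s, during which the arm holds its last target. There are 200 camera calls.

## Working session

There is one attempt and no reset: what is moved stays moved. The work goes in short steps, Python scripts to look and compute and a tool call to move; the robot and the scene stay as the last step left them, time stands still between calls to the robot, and variables do not carry over. Pictures are saved under pics/ and viewed, at most 10 in all, crops included, and the job is handed in when it is done.

Besides the shell and the picture viewer there is one more tool, called after "Emit:" as name([rows], argument=value, ...), one row to a line, values as JSON. drive_tool: Moves the arm, as the interface text tells. Its arguments: {"type":"object","properties":{"plan":{"type":"array"},"newtons":{"type":"number"}},"required":["plan"]}

```bash
ls; mkdir -p pics; cat > h.py <<'E'
import numpy as np, cv2
from station import manip
def snap(n):
    s=manip.sense(); d=manip.snapshot(n); return s,d
def save(d,f,crop=None,k=1):
    im=d["image"][:,:,::-1]
    if crop: im=im[crop[1]:crop[3],crop[0]:crop[2]]
    cv2.imwrite(f,cv2.resize(im,None,fx=k,fy=k,interpolation=cv2.INTER_CUBIC))
def cloud(d):
    z=d["z_map"]; h,w=z.shape; f=h/2/np.tan(np.radians(d["fov_y"])/2)
    v,u=np.mgrid[:h,:w]
    p=np.stack([(u-d["cx"])/f*z,-(v-d["cy"])/f*z,-z],-1)
    E=np.array(d["extrinsics"]); return p@E[:3,:3].T+E[:3,3]
E
python3 - <<'E'
from h import *
print(manip.finger_overhang, manip.sense())
for n in("top","side"):
    s,d=snap(n); save(d,f"pics/{n}0.png"); np.savez(f"{n}0.npz",**d)
    print({k:d[k] for k in d if k not in("image","z_map")})
E
```

```text
pics
0.014 {'t': 0.0, 'q': array([ 1.17049180e+00,  5.28468004e-01,  1.43393486e+00,  1.90092815e-05,
        1.18138325e+00, -1.78475928e-01]), 'qd': array([ 1.55619951e-03,  2.19292318e-03, -2.73704086e-05,  4.71317945e-04,
       -1.32737656e-05,  1.52177331e-04]), 'tau': array([ 8.37214830e-04, -4.42352629e+01, -1.78027761e+01, -1.38029727e-04,
        8.31971382e-03,  1.05329795e-05]), 'tcp_pos': array([0.13716055, 0.60898929, 0.21752216]), 'tool_rot': array([ 1.10690557e-01,  9.93854314e-01, -1.04861687e-03, -3.21394857e-04]), 'force': array([-0.8805673 , -0.4489849 ,  0.23131034]), 'ft_torque': array([-0.00760114, -0.02723204,  0.02065771]), 'gripper_force': 0.0, 'finger_gap': 0.9999652598267608}
{'fov_y': 53.32309728431202, 'cx': 283.6065545140483, 'cy': 212.42754825493594, 'extrinsics': array([[-0.00712552,  0.99889857, -0.04637749,  0.50984702],
       [-0.99967273, -0.00825523, -0.02421337, -0.11022815],
       [-0.02456956,  0.04618978,  0.99863048,  0.90310754],
       [ 0.        ,  0.        ,  0.        ,  1.        ]])}
{'fov_y': 50.71472574766163, 'cx': 284.038213770788, 'cy': 200.19024005102898, 'extrinsics': array([[-0.81520049,  0.45574927, -0.35740839,  0.2609251 ],
       [-0.57909607, -0.63094662,  0.51628878,  0.35446228],
       [ 0.00979262,  0.62785266,  0.77827061,  0.73112584],
       [ 0.        ,  0.        ,  0.        ,  1.        ]])}
```

View pics/top0.png

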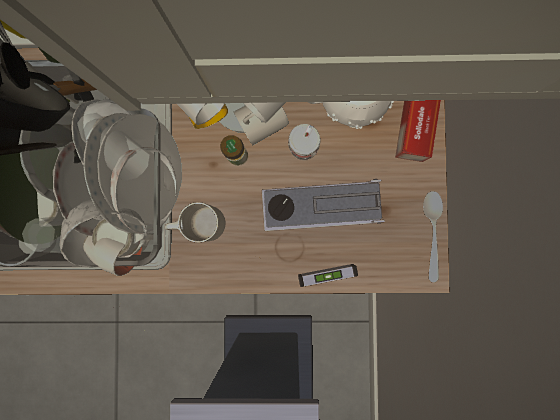

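View pics/side0.png

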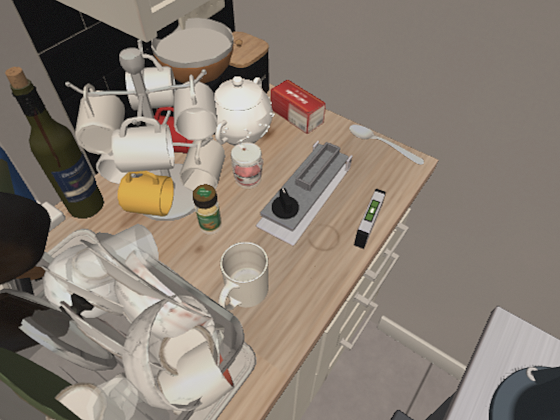

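The top view shows the level at about (328,275), tilted about 10° in the picture. The stand's pocket is at (347,204), the knob at (281,207), the mug at (200,222), the spice jar at (232,149) and the jam jar at (304,141). The side view agrees.

```bash
python3 - <<'E'
from h import *
for n,boxes in(("top",{"level":(292,255,365,292),"stand":(255,172,390,236),"mug":(165,195,222,250),"knob":(262,188,300,226)}),("side",{"level":(350,180,392,250),"stand":(255,135,360,245),"knob":(265,180,302,222)})):
    d=np.load(n+"0.npz"); P=cloud(d)
    for k,(a,b,c,e) in boxes.items():
        Q=P[b:e,a:c].reshape(-1,3); z=Q[:,2]
        print(n,k,np.histogram(z,bins=np.arange(-.01,.12,.006))[0])
        for lo,hi in {"level":[(.035,.06)],"stand":[(.032,.048),(.05,.066)],"mug":[(.08,.11)],"knob":[(.06,.1)]}[k]:
            S=Q[(z>lo)&(z<hi)]
            if len(S)<5: continue
            r=cv2.minAreaRect(S[:,:2].astype(np.float32)*1000)
            m=S[:,:2].mean(0); vv=np.linalg.svd(S[:,:2]-m,full_matrices=False)[2][0]
            print("  ",lo,len(S),np.round(r[0],1),np.round(r[1],1),round(r[2],1),S.mean(0).round(4),"ang",np.degrees(np.arctan2(*( -vv[0],vv[1])))%180, "x",S[:,0].min(),S[:,0].max())
d=np.load("top0.npz");P=cloud(d)
for u,v in((300,280),(357,270),(264,190),(264,229),(380,181),(382,222),(300,60),(300,90),(300,100)): print(u,v,P[v,u].round(4))
E
```

```text
top level [  19 1778  145   20   17   15   14   19   22  572   65    0    0    0
    0    0    0    0    0    0    0]
   0.035 668 [ 420.  -178.3] [ 22.2 119.6] 10.8 [ 0.4206 -0.1782  0.0475] ang 10.876051029163374 x 0.3994754460440433 0.44125293418829914
top stand [  54 3397  642  183    1    4   11  406 2126  798  193  540   84    3
    2  113   36    0    0    0    0]
   0.032 3271 [ 563.7 -171.5] [ 92.2 242.7] 4.6 [ 0.5657 -0.1807  0.0415] ang 3.702355626012805 x 0.5218955390659306 0.6183620198049543
   0.05 817 [ 571.  -168.5] [ 56.1 228.4] 6.7 [ 0.5642 -0.1527  0.0581] ang 3.9673160888095618 x 0.5301227612438939 0.5890552868009572
top mug [  23 1165  536  261   69   66   89  101   88   64   45   57   42   52
   63   78  124  201    0    0    0]
   0.08 403 [524.2  84. ] [78.9 96.9] 39.6 [0.5293 0.0897 0.0906] ang 2.8368750140089483 x 0.4913316252738984 0.5692549118804314
top knob [  1  41  89  40   0   0   0   0 184 541 147 238   1   3   2 113  36   0
   0   0   0]
   0.06 161 [561.6 -83.5] [40.  37.1] 5.6 [ 0.56   -0.0844  0.0835] ang 54.05325415764271 x 0.5409324734158758 0.5
[... 505 characters left out ...]
1216 0.7356549379082363
   0.05 947 [ 632.1 -159.8] [185.  230.2] 8.0 [ 0.5712 -0.1504  0.0576] ang 4.009268426124664 x 0.5248290888734553 0.7324347885266755
side knob [  1 302  25   7   0   0   0   3 171 438 114 263  27  30  26  89  55   0
   0   0   0]
   0.06 243 [ 572.5 -102.1] [40.5 90.7] 21.0 [ 0.5577 -0.0798  0.0786] ang 36.71620703445168 x 0.5387331443587269 0.5807442892406034
300 280 [ 0.4121 -0.1218  0.049 ]
357 270 [ 0.4272 -0.2444  0.0005]
264 190 [ 0.6002 -0.0466  0.0064]
264 229 [ 0.5163 -0.0461  0.0054]
380 181 [ 0.6135 -0.2891  0.0375]
382 222 [ 5.295e-01 -2.995e-01  2.000e-04]
300 60 [ 0.6521 -0.1165  0.5623]
300 90 [ 0.6492 -0.1174  0.4971]
300 100 [ 0.6517 -0.118   0.458 ]
```

```bash
cat >> h.py <<'E'
from scipy.spatial.transform import Rotation as Ro
def to(target,yaw=None):
    s=manip.sense(); R=Ro.from_quat(s["tool_rot"]); M=R.as_matrix()
    ps=np.degrees(np.arctan2(M[1,1],M[0,1]))
    print("t",round(s["t"],2),"tcp",s["tcp_pos"].round(4),"yaw",ps.round(2),"tilt",(M[:2,2]).round(4),"F",s["force"].round(2),"gap",round(s["finger_gap"],3),"gf",round(s["gripper_force"],1))
    if target is not None:
        t=np.array(target); print("shift",((t-s["tcp_pos"])@M).round(4))
        if yaw is not None: print("wz",-(yaw-ps))
E
python3 - <<'E'
from h import *
for n in("top","side"):
    P=cloud(np.load(n+"0.npz")).reshape(-1,3)
    for x0 in np.arange(0,.7,.1):
        print(n,round(x0,1),[round(float(P[(P[:,0]>x0)&(P[:,0]<x0+.1)&(P[:,1]>y0)&(P[:,1]<y0+.1)&(P[:,2]>-.1),2].max(initial=-1)),2) for y0 in np.arange(-.3,.7,.1)])
to((.42,.15,.34),10.7)
E
```

```text
top 0.0 [-1.0, -1.0, -1.0, -1.0, -1.0, -1.0, -1.0, -1.0, -1.0, -1.0]
top 0.1 [-1.0, 0.0, 0.0, 0.0, 0.0, -1.0, -1.0, -1.0, -1.0, -1.0]
top 0.2 [-1.0, -1.0, -1.0, -1.0, -1.0, -1.0, -1.0, -1.0, -1.0, -1.0]
top 0.3 [0.0, 0.05, 0.0, 0.0, 0.01, 0.0, 0.0, 0.0, 0.0, -1.0]
top 0.4 [0.05, 0.05, 0.0, 0.1, 0.09, 0.18, 0.17, 0.1, 0.01, -1.0]
top 0.5 [0.06, 0.9, 0.09, 0.1, 0.15, 0.22, 0.2, 0.19, -1.0, -1.0]
top 0.6 [0.65, 0.65, 0.66, 0.67, 0.21, 0.36, 0.33, 0.19, -1.0, -1.0]
side 0.0 [-1.0, 0.0, 0.13, 0.13, -1.0, -1.0, -1.0, -1.0, -1.0, -1.0]
side 0.1 [-1.0, 0.0, 0.02, 0.02, -1.0, -1.0, -1.0, -1.0, -1.0, -1.0]
side 0.2 [-1.0, -1.0, -1.0, -1.0, -1.0, -1.0, 0.73, -1.0, -1.0, -1.0]
side 0.3 [0.0, 0.05, 0.0, 0.0, 0.0, 0.0, -1.0, -1.0, -1.0, -1.0]
side 0.4 [0.05, 0.05, 0.0, 0.1, 0.1, 0.18, 0.18, -1.0, -1.0, -1.0]
side 0.5 [0.06, 0.07, 0.09, 0.1, 0.15, 0.22, 0.22, 0.22, -1.0, -1.0]
side 0.6 [0.04, 0.09, 0.47, 0.5, 0.21, 0.36, 0.34, 0.22, -1.0, -1.0]
t 0.1 tcp [0.1372 0.6091 0.2176] yaw 77.29 tilt [-0.0008 -0.0018] F [ 0.18 -0.23 -0.21] gap 0.999 gf 0.0
shift [-0.3768 -0.3858 -0.1217]
wz 66.5919520658365
```

Emit:
drive_tool([
  [-0.02, -0.02, -0.04, 0, 0, 0, 1],
  [-0.02, -0.02, -0.04, 0, 0, 0, 1],
  [-0.033, -0.034, -0.01, 0, 0, 0, 1],
  [-0.033, -0.034, -0.01, 0, 0, 0, 1],
  [-0.033, -0.034, -0.01, 0, 0, 0, 1],
  [-0.033, -0.034, -0.01, 0, 0, 0, 1],
  [-0.033, -0.034, 0, 0, 0, 0, 1],
  [-0.033, -0.034, 0, 0, 0, 0, 1],
  [-0.033, -0.034, 0, 0, 0, 0, 1],
  [-0.033, -0.034, 0, 0, 0, 0, 1],
])

```text
t: 1.1
tcp_pos: [0.3657, 0.2367, 0.3384]
tool_rot: [0.111, 0.994, -0.0, -0.0]
force: [0.8, 1.1, -0.0]
finger_gap: 1.0
gripper_force: 0.0
```

Emit:
drive_tool([
  [0, 0, 0, 0, 0, 8.3, 1],
  [0, 0, 0, 0, 0, 8.3, 1],
  [0, 0, 0, 0, 0, 8.3, 1],
  [0, 0, 0, 0, 0, 8.3, 1],
  [0, 0, 0, 0, 0, 8.3, 1],
  [0, 0, 0, 0, 0, 8.3, 1],
  [0, 0, 0, 0, 0, 8.3, 1],
  [0, 0, 0, 0, 0, 8.3, 1],
  [0, 0, 0, 0, 0, 0, 1],
])

```text
t: 2.0
tcp_pos: [0.365, 0.2383, 0.3382]
tool_rot: [0.637, 0.771, -0.0, -0.0]
force: [0.9, 0.2, 0.0]
finger_gap: 0.999
gripper_force: 0.0
```

```bash
python3 - <<'E'
from h import *
to((.42,-.178,.24),10.7)
E
```

```text
t 2.0 tcp [0.365  0.2383 0.3382] yaw 10.9 tilt [-0.0008 -0.0003] F [0.88 0.18 0.05] gap 0.999 gf 0.0
shift [-0.4192 -0.0247  0.0983]
wz 0.20462542502387038
```

Emit:
drive_tool([
  [-0.042, -0.0025, 0.01, 0, 0, 0, 1],
  [-0.042, -0.0025, 0.01, 0, 0, 0, 1],
  [-0.042, -0.0025, 0.01, 0, 0, 0, 1],
  [-0.042, -0.0025, 0.01, 0, 0, 0, 1],
  [-0.042, -0.0025, 0.01, 0, 0, 0, 1],
  [-0.042, -0.0025, 0.01, 0, 0, 0, 1],
  [-0.042, -0.0025, 0.01, 0, 0, 0, 1],
  [-0.042, -0.0025, 0.01, 0, 0, 0, 1],
  [-0.042, -0.0025, 0.01, 0, 0, 0, 1],
  [-0.042, -0.0025, 0.01, 0, 0, 0, 1],
])

```text
t: 3.0
tcp_pos: [0.42, -0.1805, 0.238]
tool_rot: [0.636, 0.772, 0.0, -0.0]
force: [1.1, 0.0, -0.8]
finger_gap: 1.0
gripper_force: 0.0
```

Emit:
drive_tool([
  [0, 0, 0, 0, 0, 0, 1],
  [0, 0, 0, 0, 0, 0, 1],
])

```text
t: 3.2
tcp_pos: [0.4197, -0.1792, 0.2379]
tool_rot: [0.637, 0.771, 0.0, -0.001]
force: [-0.5, 0.2, -0.4]
finger_gap: 0.998
gripper_force: 0.0
```

```bash
cat >> h.py <<'E'
def wcloud(s,d):
    z=d["z_map"]; h,w=z.shape; f=h/2/np.tan(np.radians(d["fov_y"])/2)
    v,u=np.mgrid[:h,:w]; a=u-d["cx"]; b=v-d["cy"]; r=np.hypot(a,b)+1e-9; t=np.tan(np.minimum(r/f,1.4))
    p=np.stack([a/r*t*z,-b/r*t*z,-z],-1)
    M=np.array(d["mount"]); p=p@M[:3,:3].T+M[:3,3]
    return p@Ro.from_quat(s["tool_rot"]).as_matrix().T+s["tcp_pos"]
E
python3 - <<'E'
from h import *
to((.42,-.178,.04),10.7)
s,d=snap("wrist"); save(d,"pics/w1.png"); np.savez("w1.npz",tp=s["tcp_pos"],tr=s["tool_rot"],**d)
print(d["mount"],d["fov_y"],d["cx"],d["cy"])
P=wcloud(s,d).reshape(-1,3)
def fit(name,S):
    r=cv2.minAreaRect(S[:,:2].astype(np.float32)*1000); print(name,len(S),np.round(r[0],1),np.round(r[1],1),round(r[2],2),S.mean(0).round(4))
def sel(x0,x1,y0,y1,z0,z1): return P[(P[:,0]>x0)&(P[:,0]<x1)&(P[:,1]>y0)&(P[:,1]<y1)&(P[:,2]>z0)&(P[:,2]<z1)]
fit("level",sel(.38,.46,-.26,-.1,.042,.056))
fit("pocket",sel(.52,.62,-.31,-.13,.052,.07))
fit("bar",sel(.51,.62,-.13,-.03,.072,.1))
fit("deck",sel(.50,.64,-.32,-.03,.03,.07))
E
```

```text
t 3.2 tcp [ 0.4197 -0.1792  0.2379] yaw 10.89 tilt [-0.0014  0.0015] F [-0.47  0.21 -0.44] gap 0.998 gf 0.0
shift [0.0008 0.0007 0.1979]
wz 0.19101796707802343
[[-9.16017309e-04  9.60082277e-01  2.79716254e-01  7.06590883e-02]
 [ 9.99999451e-01  1.02186768e-03 -2.32593710e-04  2.55569876e-04]
 [-5.09142099e-04  2.79715888e-01 -9.60082685e-01 -1.54750723e-01]
 [ 0.00000000e+00  0.00000000e+00  0.00000000e+00  1.00000000e+00]] 65.70646984690485 278.0880940058987 208.20877180054455
level 2140 [ 423.1 -178.6] [ 22.  118.7] 10.57 [ 0.4223 -0.1768  0.0477]
pocket 1197 [ 570.1 -202.7] [ 35.8 106.1] 3.6 [ 0.569  -0.1922  0.059 ]
bar 606 [562.4 -85.3] [14.5 42.4] 53.34 [ 0.5598 -0.0854  0.0833]
deck 10041 [ 567.3 -171.9] [ 91.8 243.2] 3.74 [ 0.5604 -0.1594  0.046 ]
```

View pics/w1.png

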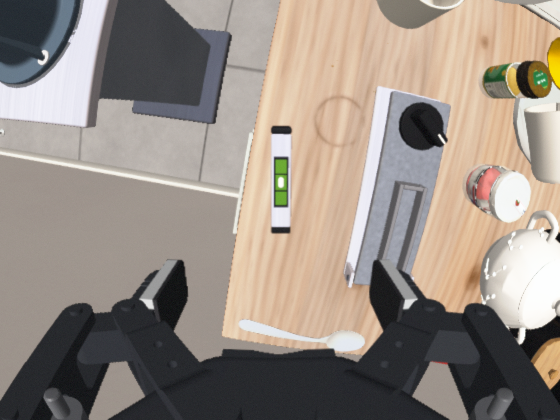

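The wrist view shows the level at (281,182), centred between the fingers, the pocket at (403,228) and the knob bar turned at (428,125). The level is at (0.4215,-0.178) with a yaw of 10.6°. I'm going down to grip it.

Emit:
drive_tool([
  [0, 0.001, 0.04, 0, 0, 0.2, 1],
  [0, 0.001, 0.04, 0, 0, 0, 1],
  [0, 0, 0.04, 0, 0, 0, 1],
  [0, 0, 0.04, 0, 0, 0, 1],
  [0, 0, 0.02, 0, 0, 0, 1],
  [0, 0, 0.01, 0, 0, 0, 1],
  [0, 0, 0.008, 0, 0, 0, 1],
  [0, 0, 0, 0, 0, 0, 1],
  [0, 0, 0, 0, 0, 0, 1],
])

```text
t: 4.15
tcp_pos: [0.4228, -0.1785, 0.0414]
tool_rot: [0.638, 0.77, 0.0, 0.001]
force: [-0.2, 0.4, -0.1]
finger_gap: 1.0
gripper_force: 0.0
```

Emit:
drive_tool([
  [0, 0, 0, 0, 0, 0, -1],
  [0, 0, 0, 0, 0, 0, -1],
  [0, 0, 0, 0, 0, 0, -1],
  [0, 0, 0, 0, 0, 0, -1],
  [0, 0, 0, 0, 0, 0, -1],
  [0, 0, 0, 0, 0, 0, -1],
  [0, 0, 0, 0, 0, 0, -1],
  [0, 0, 0, 0, 0, 0, -1],
  [0, 0, 0, 0, 0, 0, -1],
], newtons=45)

```text
t: 5.05
tcp_pos: [0.4221, -0.1783, 0.0405]
tool_rot: [0.638, 0.77, -0.0, -0.0]
force: [-0.7, 0.7, -0.2]
finger_gap: 0.003
gripper_force: 0.0
```

```bash
python3 - <<'E'
from h import *
to(None)
s,d=snap("wrist"); save(d,"pics/w2.png")
P=wcloud(s,d).reshape(-1,3)
S=P[(P[:,0]>.36)&(P[:,0]<.47)&(P[:,1]>-.28)&(P[:,1]<-.06)&(P[:,2]>.038)&(P[:,2]<.053)]
r=cv2.minAreaRect(S[:,:2].astype(np.float32)*1000);print(len(S),r)
E
```

```text
t 5.05 tcp [ 0.4221 -0.1783  0.0405] yaw 10.69 tilt [-0.0001  0.0001] F [-0.73  0.71 -0.21] gap 0.003 gf 0.0
5326 ((422.6952209472656, -178.31729125976562), (22.075115203857422, 119.78522491455078), 10.980772018432617)
```

View pics/w2.png

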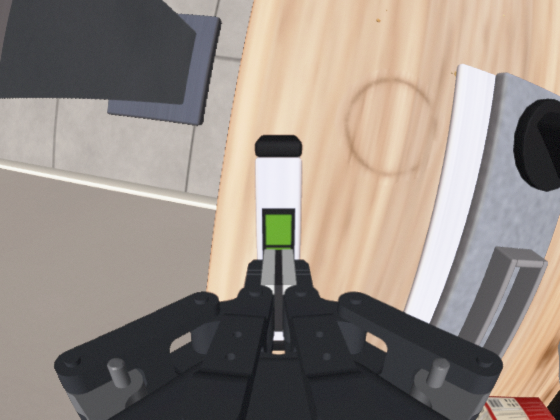

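The picture shows the fingers shut, with their tips at about (279,255), apparently above the level rather than gripping it. I'm measuring the true fingertip depth in the tool frame.

```bash
python3 - <<'E'
from h import *
s,d=snap("wrist"); P=wcloud(s,d)
R=Ro.from_quat(s["tool_rot"]).as_matrix(); T=(P-s["tcp_pos"])@R
for v in range(236,352,6): print(v,[ (T[v,u]*1000).round(0).astype(int).tolist() for u in (262,270,279,288,296)])
E
```

```text
236 [[14, -8, -7], [14, -4, -9], [14, 1, -9], [14, 5, -9], [13, 9, -6]]
242 [[11, -8, -8], [11, -4, -9], [11, 1, -8], [11, 5, -8], [10, 9, -7]]
248 [[7, -8, -7], [8, -4, -8], [8, 1, -8], [8, 5, -10], [7, 9, -6]]
254 [[4, -8, -6], [10, -3, -21], [11, 1, -22], [11, 5, -22], [4, 9, -7]]
260 [[7, -7, -20], [10, -3, -27], [11, 1, -28], [11, 4, -29], [7, 8, -20]]
266 [[6, -7, -25], [10, -3, -34], [11, 1, -34], [10, 4, -34], [7, 8, -26]]
272 [[10, -6, -39], [10, -3, -38], [10, 1, -38], [10, 4, -39], [6, 8, -31]]
278 [[11, -6, -44], [11, -3, -44], [10, 1, -43], [11, 4, -44], [6, 8, -37]]
284 [[11, -6, -50], [10, -3, -49], [11, 1, -50], [11, 4, -49], [7, 7, -42]]
290 [[13, -5, -58], [12, -3, -55], [8, 1, -49], [11, 4, -54], [14, 6, -59]]
296 [[11, -5, -58], [12, -3, -59], [5, 1, -49], [12, 4, -60], [11, 6, -59]]
302 [[12, -5, -63], [11, -2, -62], [3, 1, -50], [12, 3, -64], [12, 6, -64]]
308 [[12, -5, -67], [10, -2, -65], [0, 1, -49], [11, 3, -66], [12, 6, -67]]
314 [[11, -5, -70], [8, -2, -65], [-2, 1, -50], [11, 3, -70], [11, 6, -70]]
320 [[16, -4, -80], [2, -3, -60], [-6, 1, -49], [9, 3, -69], [17, 5, -81]]
326 [[16, -4, -82], [-1, -3, -60], [-9, 1, -49], [1, 4, -62], [16, 5, -82]]
332 [[14, -4, -83], [-3, -3, -61], [-44, 1, -8], [-3, 4, -61], [17, 5, -86]]
338 [[14, -4, -85], [-6, -3, -61], [-50, 1, -7], [-6, 4, -61], [16, 5, -87]]
344 [[12, -4, -85], [-8, -3, -61], [-54, 1, -7], [-8, 4, -61], [14, 5, -87]]
350 [[7, -4, -82], [-7, -3, -66], [-59, 1, -7], [-8, 4, -65], [12, 5, -88]]
```

The shut tips sit at tool z of about -18 mm, so the real tips are about 32 mm short of the stated overhang. The level hasn't been touched. I'm reopening, going 34 mm deeper and gripping again.

Emit:
drive_tool([
  [0, 0, 0, 0, 0, 0, 1],
  [0, 0, 0, 0, 0, 0, 1],
  [0, 0, 0, 0, 0, 0, 1],
  [0, 0, 0, 0, 0, 0, 1],
  [0, 0, 0, 0, 0, 0, 1],
  [0, 0, 0, 0, 0, 0, 1],
  [0, 0, 0.012, 0, 0, 0, 1],
  [0, 0, 0.012, 0, 0, 0, 1],
  [0, 0, 0.01, 0, 0, 0, 1],
  [0, 0, 0, 0, 0, 0, 1],
])

```text
t: 6.15
tcp_pos: [0.4215, -0.1779, 0.0055]
tool_rot: [0.638, 0.77, -0.0, -0.001]
force: [-0.2, -0.4, 0.3]
finger_gap: 1.001
gripper_force: 0.0
```

Emit:
drive_tool([
  [0, 0, 0, 0, 0, 0, -1],
  [0, 0, 0, 0, 0, 0, -1],
  [0, 0, 0, 0, 0, 0, -1],
  [0, 0, 0, 0, 0, 0, -1],
  [0, 0, 0, 0, 0, 0, -1],
  [0, 0, 0, 0, 0, 0, -1],
  [0, 0, 0, 0, 0, 0, -1],
  [0, 0, 0, 0, 0, 0, -1],
], newtons=45)

```text
t: 6.95
tcp_pos: [0.4222, -0.1784, 0.007]
tool_rot: [0.638, 0.77, -0.0, 0.0]
force: [-0.8, 0.4, 5.8]
finger_gap: 0.246
gripper_force: 45.4
```

```bash
python3 - <<'E'
from h import *
to(None)
s,d=snap("wrist"); P=wcloud(s,d); save(d,"pics/w3.png")
R=Ro.from_quat(s["tool_rot"]).as_matrix(); T=(P-s["tcp_pos"])@R
for v in range(200,330,8): print(v,[ (T[v,u]*1000).round(0).astype(int).tolist() for u in (242,251,260,279,298,307)])
E
```

```text
t 6.95 tcp [ 0.4222 -0.1784  0.007 ] yaw 10.7 tilt [ 0.0005 -0.0004] F [-0.81  0.42  5.8 ] gap 0.246 gf 45.4
200 [[28, -19, 9], [41, -10, -41], [40, -6, -40], [41, 1, -41], [40, 8, -40], [40, 11, -39]]
208 [[23, -19, 9], [38, -10, -41], [37, -6, -40], [37, 1, -40], [37, 8, -40], [37, 11, -40]]
216 [[19, -19, 8], [34, -10, -39], [34, -6, -40], [34, 1, -40], [34, 8, -40], [34, 11, -39]]
224 [[14, -19, 8], [31, -10, -40], [32, -6, -41], [31, 1, -40], [32, 8, -42], [15, 16, 7]]
232 [[10, -19, 8], [28, -10, -40], [28, -6, -41], [28, 1, -41], [28, 8, -40], [10, 16, 7]]
240 [[6, -19, 7], [25, -10, -40], [25, -7, -41], [25, 1, -41], [25, 8, -42], [6, 16, 7]]
248 [[1, -19, 8], [21, -10, -40], [22, -7, -41], [22, 1, -42], [22, 8, -41], [0, 16, 9]]
256 [[11, -16, -25], [18, -10, -39], [18, -7, -41], [19, 1, -42], [18, 8, -41], [11, 13, -25]]
264 [[10, -15, -32], [14, -10, -40], [15, -7, -41], [15, 1, -42], [15, 8, -41], [11, 12, -32]]
272 [[10, -14, -38], [11, -10, -40], [11, -7, -40], [12, 1, -43], [12, 8, -42], [10, 12, -39]]
280 [[11, -13, -46], [8, -10, -42], [8, -7, -41], [9, 1, -43], [7, 8, -39], [11, 11, -46]]
288 [[9, -13, -49], [5, -10, -43], [4, -7, -41], [5, 1, -42], [4, 8, -40], [8, 11, -48]]
296 [[12, -12, -60], [2, -11, -43], [1, -7, -41], [2, 1, -44], [0, 8, -40], [6, 11, -50]]
304 [[11, -12, -64], [-2, -11, -44], [-3, -7, -42], [-2, 1, -43], [-4, 8, -41], [2, 11, -50]]
312 [[11, -11, -69], [-2, -10, -49], [-8, -7, -41], [-7, 1, -42], [-9, 9, -39], [-2, 11, -50]]
320 [[10, -11, -72], [71, 0, -155], [-12, -7, -41], [-11, 1, -42], [-13, 9, -40], [-5, 12, -50]]
328 [[9, -11, -75], [-10, -11, -49], [-16, -8, -41], [-15, 1, -42], [-17, 9, -41], [-10, 12, -49]]
```

```bash
python3 - <<'E'
from h import *
w=dict(np.load("w1.npz")); clouds={"wrist":wcloud({"tcp_pos":w["tp"],"tool_rot":w["tr"]},w)}
for n in("top","side"): clouds[n]=cloud(np.load(n+"0.npz"))
for n,P in clouds.items():
    P=P.reshape(-1,3); a=np.radians(3.9); c=np.array([.567,-.1715]); yv=np.array([-np.sin(a),np.cos(a)]); xv=np.array([np.cos(a),np.sin(a)])
    q=P[:,:2]-c; X=q@xv; Y=q@yv
    m=(abs(X)<.036)&(Y>.02)&(Y<.115)&(P[:,2]>.03)&(P[:,2]<.05)&(np.hypot(X,Y-.085)>.032)
    m|=((abs(X)>.022)&(abs(X)<.034)&(abs(Y)<.11)&(P[:,2]>.03)&(P[:,2]<.05)&(np.hypot(X,Y-.085)>.032))
    A=np.c_[Y[m],X[m],np.ones(m.sum())]; co=np.linalg.lstsq(A,P[m,2],rcond=None)[0]
    for _ in range(3):
        r=P[m,2]-A@co; k=abs(r)<.003; co=np.linalg.lstsq(A[k],P[m,2][k],rcond=None)[0]
    H=P[:,2]-np.c_[Y,X,np.ones(len(X))]@co
    print(n,"deck slope y,x,z0",co.round(4))
    for nm,sm in(("rim",(abs(X)<.03)&(Y<.03)&(Y>-.125)&(H>.014)&(H<.026)),("floor",(abs(X)<.009)&(Y<.0)&(Y>-.1)&(abs(H)<.004)),("bar",(abs(X)<.04)&(abs(Y-.085)<.04)&(H>.03)&(H<.05)),("skirt",(abs(X)<.04)&(abs(Y-.085)<.035)&(H>.008)&(H<.015)),("deck",(abs(X)<.06)&(abs(Y)<.14)&(abs(H)<.004))):
        S=P[sm]; 
        if len(S)<8: print(nm,len(S)); continue
        r=cv2.minAreaRect(S[:,:2].astype(np.float32)*1000); b=cv2.boxPoints(r)
        print(" ",nm,len(S),np.round(r[0],1),np.round(r[1],1),round(r[2],2),"H",H[sm].mean().round(4),"Y",Y[sm].min().round(4),Y[sm].max().round(4),"X",X[sm].min().round(4),X[sm].max().round(4))
    sm=(abs(X)<.03)&(Y<.03)&(Y>-.125)&(H>.014)&(H<.026)
    # wall lines: yaw from X-centroid vs Y
    for lo,hi in((-.1,-.075),(-.075,-.05),(-.05,-.025),(-.025,0)):
        k=sm&(Y>lo)&(Y<hi); L=X[k&(X<0)];U=X[k&(X>0)]; print("   Y",lo,len(L),len(U),np.median(L).round(4) if len(L) else None,np.median(U).round(4) if len(U) else None)
E
```

```text
wrist deck slope y,x,z0 [0.0388 0.0038 0.042 ]
  rim 1010 [ 570.1 -202.8] [ 35.8 105.9] 3.6 H 0.0188 Y -0.0845 0.0214 X -0.0171 0.0188
  floor 541 [ 572.4 -213. ] [12.9 83.2] 3.91 H -0.0 Y -0.0834 -0.0001 X -0.0039 0.009
  bar 567 [562.4 -85.4] [14.5 42.4] 53.34 H 0.0386 Y 0.069 0.1034 X -0.0182 0.0189
  skirt 969 [561.6 -83.7] [53.6 51.2] 68.4 H 0.0111 Y 0.0609 0.1142 X -0.0257 0.0286
  deck 7011 [ 567.4 -171.9] [ 91.7 243.2] 3.74 H -0.0001 Y -0.122 0.1212 X -0.0458 0.0459
   Y -0.1 0 35 None 0.0147
   Y -0.075 99 104 -0.0154 0.0149
   Y -0.05 112 107 -0.0153 0.0146
   Y -0.025 119 122 -0.015 0.0148
top deck slope y,x,z0 [0.04   0.0001 0.042 ]
  rim 412 [ 568.8 -216.4] [ 35.1 133.6] 3.79 H 0.0196 Y -0.1117 0.0219 X -0.019 0.0162
  floor 416 [ 570.4 -221.5] [17.9 99.5] 3.95 H 0.0 Y -0.0999 -0.0004 X -0.0089 0.009
  bar 151 [560.1 -84.7] [14.1 41.9] 54.2 H 0.0394 Y 0.0699 0.103 X -0.0196 0.0166
  skirt 373 [560.1 -83.9] [51.8 51.8] 63.16 H 0.0111 Y 0.0624 0.114 X -0.0274 0.0258
  deck 3257 [ 563.5 -171.6] [ 91.7 242.7] 4.62 H -0.0001 Y -0.1217 0.1215 X -0.048 0.0437
   Y -0.1 34 33 -0.0167 0.0132
   Y -0.075 32 31 -0.0165 0.0136
   Y -0.05 32 35 -0.0164 0.0135
   Y -0.025 32 35 -0.0163 0.0135
side deck slope y,x,z0 [ 0.0401 -0.0027  0.0425]
  rim 367 [ 569.1 -215.5] [ 36.4 136. ] 3.47 H 0.0188 Y -0.1122 0.0239 X -0.0193 0.0173
  floor 227 [ 571.6 -221.3] [15.3 99.6] 3.67 H -0.0 Y -0.0998 -0.0002 X -0.0065 0.0089
  bar 160 [559.8 -83. ] [14.2 41.6] 54.59 H 0.0383 Y 0.0711 0.1052 X -0.0196 0.0178
  skirt 308 [559.8 -80.8] [50.4 50.6] 34.51 H 0.011 Y 0.0626 0.1155 X -0.0265 0.0262
  deck 2107 [ 565.5 -170.8] [ 92.6 245.6] 4.26 H -0.0001 Y -0.1223 0.1236 X -0.0471 0.0455
   Y -0.1 25 27 -0.0172 0.0125
   Y -0.075 26 26 -0.0169 0.013
   Y -0.05 28 25 -0.0172 0.013
   Y -0.025 31 31 -0.0173 0.0126
```

Emit:
drive_tool([
  [0, 0, -0.02, 0, 0, 0, -1],
  [0, 0, -0.03, 0, 0, 0, -1],
  [0, 0, -0.03, 0, 0, 0, -1],
  [0, 0, -0.03, 0, 0, 0, -1],
  [0, 0, 0, 0, 0, 0, -1],
])

```text
t: 7.5
tcp_pos: [0.4239, -0.1795, 0.1192]
tool_rot: [0.638, 0.77, 0.0, 0.003]
force: [2.0, -0.1, -3.4]
finger_gap: 0.249
gripper_force: 45.0
```

Emit:
drive_tool([
  [0, 0, 0, 0, 0, 6.9, -1],
  [0, 0, 0, 0, 2.2, 0, -1],
  [0, 0, 0, 0, 0, 0, -1],
  [0, 0, 0, 0, 0, 0, -1],
])

```text
t: 7.9
tcp_pos: [0.4215, -0.1781, 0.1155]
tool_rot: [0.683, 0.73, 0.013, -0.015]
force: [-0.2, -0.6, -3.1]
finger_gap: 0.248
gripper_force: 44.9
```

```bash
cat > held.py <<'E'
from h import *
def held(s,d):
    P=wcloud(s,d); R=Ro.from_quat(s["tool_rot"]).as_matrix(); T=((P-s["tcp_pos"])@R)*1000
    m=np.zeros(T.shape[:2],bool); m[60:250,200:360]=1
    S=T[m&(abs(T[:,:,1])<20)&(T[:,:,2]>-48)&(T[:,:,2]<-35)&(T[:,:,0]>14)]
    A=np.c_[S[:,0],np.ones(len(S))]; co=np.linalg.lstsq(A,S[:,2],rcond=None)[0]
    print("held n",len(S),"top z slope,z0",co.round(4),"x max",S[:,0].max().round(1),"y",np.percentile(S[:,1],[1,50,99]).round(1))
    for a in(15,30,45): k=(S[:,0]>a)&(S[:,0]<a+12); print("  x",a,"y mid",((S[k,1].min()+S[k,1].max())/2).round(2),S[k,1].min().round(1),S[k,1].max().round(1))
if __name__=="__main__":
    s,d=snap("wrist"); held(s,d)
E
python3 held.py; python3 -c "
from h import *
to((.5706,-.2163,.119),3.75)"
```

```text
held n 6033 top z slope,z0 [ 2.76000e-02 -4.14722e+01] x max 60.1 y [-10.3   0.3  10.9]
  x 15 y mid 0.31 -10.6 11.3
  x 30 y mid 0.47 -10.6 11.5
  x 45 y mid 0.32 -10.5 11.2
t 7.95 tcp [ 0.4215 -0.1779  0.1156] yaw 3.78 tilt [-0.0043  0.0391] F [-0.83  0.77 -3.38] gap 0.25 gf 44.9
shift [-0.0479  0.1463 -0.0055]
wz 0.030735767218811993
```

Emit:
drive_tool([
  [-0.008, 0.024, 0, 0, 0, 0, -1],
  [-0.008, 0.025, 0, 0, 0, 0, -1],
  [-0.008, 0.025, 0, 0, 0, 0, -1],
  [-0.008, 0.024, 0, 0, 0, 0, -1],
  [-0.008, 0.024, 0, 0, 0, 0, -1],
  [-0.008, 0.024, 0, 0, 0, 0, -1],
  [0, 0, 0.02, 0, 0, 0, -1],
  [0, 0, 0, 0, 0, 0, -1],
  [0, 0, 0, 0, 0, 0, -1],
])

```text
t: 8.85
tcp_pos: [0.5694, -0.2146, 0.0935]
tool_rot: [0.683, 0.73, 0.013, -0.016]
force: [0.0, -0.5, -3.3]
finger_gap: 0.251
gripper_force: 44.9
```

```bash
python3 - <<'E'
from h import *
to((.5706,-.2166,.08),3.75)
s,d=snap("wrist"); save(d,"pics/w4.png",(180,40,400,280),2.5)
P=wcloud(s,d); R=Ro.from_quat(s["tool_rot"]).as_matrix(); T=((P-s["tcp_pos"])@R)*1000
for v in range(60,270,6):
    print(v,(T[v,279]).round(0).astype(int).tolist(), [(u,T[v,u].round(0).astype(int).tolist()) for u in (225,240,318,333)])
E
```

```text
t 8.85 tcp [ 0.5694 -0.2146  0.0935] yaw 3.81 tilt [-0.0063  0.0404] F [ 0.04 -0.53 -3.29] gap 0.251 gf 44.9
shift [-0.0026  0.0011  0.0134]
wz 0.06412463272768854
60 [105, 1, 43] [(225, [108, -33, 54]), (240, [107, -23, 52]), (318, [107, 26, 54]), (333, [108, 35, 52])]
66 [102, 1, 49] [(225, [104, -33, 53]), (240, [103, -23, 52]), (318, [103, 26, 53]), (333, [104, 35, 53])]
72 [99, 1, 53] [(225, [100, -33, 54]), (240, [99, -24, 54]), (318, [99, 26, 53]), (333, [100, 35, 53])]
78 [95, 1, 54] [(225, [96, -33, 54]), (240, [95, -23, 52]), (318, [95, 26, 53]), (333, [96, 35, 52])]
84 [91, 1, 53] [(225, [92, -33, 54]), (240, [92, -24, 53]), (318, [92, 26, 53]), (333, [92, 35, 53])]
90 [87, 1, 54] [(225, [88, -33, 54]), (240, [88, -24, 53]), (318, [88, 26, 53]), (333, [88, 35, 53])]
96 [84, 1, 54] [(225, [84, -33, 53]), (240, [84, -24, 54]), (318, [84, 26, 53]), (333, [84, 35, 53])]
102 [80, 1, 54] [(225, [80, -33, 53]), (240, [80, -24, 53]), (318, [80, 26, 53]), (333, [80, 35, 53])]
108 [76, 1, 54] [(225, [76, -33, 54]), (240, [76, -24, 53]), (318, [76, 26, 53]), (333, [76, 35, 53])]
114 
[... 2008 characters left out ...]
-4, -26, 53]), (318, [-4, 28, 53]), (333, [-4, 38, 53])]
234 [27, 1, -41] [(225, [-21, -42, 86]), (240, [-8, -26, 53]), (318, [-8, 28, 53]), (333, [-9, 38, 54])]
240 [25, 1, -41] [(225, [-26, -42, 87]), (240, [-13, -26, 53]), (318, [-13, 28, 53]), (333, [-13, 38, 53])]
246 [23, 1, -42] [(225, [-32, -43, 88]), (240, [-18, -26, 54]), (318, [-17, 28, 53]), (333, [-18, 39, 54])]
252 [21, 1, -42] [(225, [-40, -44, 93]), (240, [-22, -26, 53]), (318, [-22, 28, 53]), (333, [-22, 39, 53])]
258 [19, 1, -43] [(225, [-45, -45, 93]), (240, [11, -16, -26]), (318, [-27, 29, 53]), (333, [-28, 40, 55])]
264 [16, 1, -43] [(225, [7, -23, -24]), (240, [10, -16, -32]), (318, [11, 17, -32]), (333, [-32, 40, 55])]
```

View pics/w4.png

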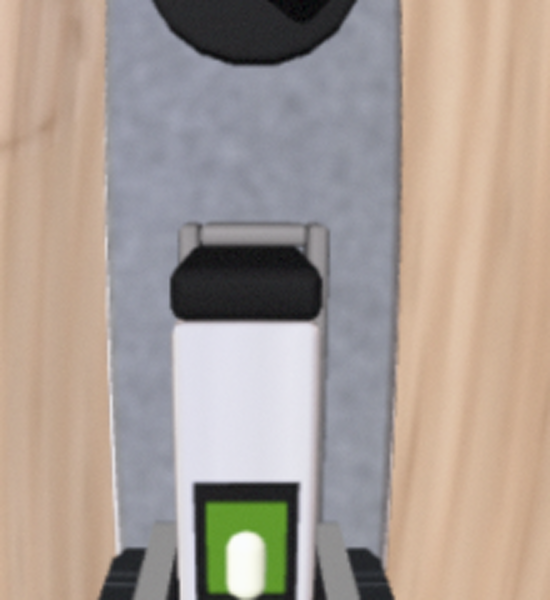

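The crop shows the pocket's far end wall at crop columns 178-329 and row 223. The level (columns 172-322) sits about 2 mm short to the left. I'm measuring the rim relative to the level from the depth.

```bash
python3 - <<'E'
from h import *
s,d=snap("wrist"); P=wcloud(s,d); R=Ro.from_quat(s["tool_rot"]).as_matrix(); T=((P-s["tcp_pos"])@R)*1000
S=T[(T[:,:,2]>28)&(T[:,:,2]<38)&(abs(T[:,:,1])<26)&(T[:,:,0]>-20)&(T[:,:,0]<75)]
print(len(S),S.min(0),S.max(0),np.median(S[:,2]))
for a in range(-20,72,6):
    k=S[(S[:,0]>=a)&(S[:,0]<a+6)]
    if len(k): print(a,len(k),k[:,1].min().round(1),k[:,1].max().round(1),k[:,0].max().round(1))
to(None)
E
```

```text
760 [-10.76855688 -16.10081017  31.31625903] [63.60187955 19.13944074 37.8060116 ] 34.279980894130645
-14 4 17.9 18.0 -8.5
-8 7 17.9 18.7 -3.0
-2 10 18.2 18.4 4.0
4 6 18.1 18.2 7.7
10 7 18.5 18.7 15.6
16 6 18.4 18.5 21.5
22 10 18.2 18.4 27.9
28 9 18.0 18.3 33.8
34 19 16.8 18.8 39.9
40 20 16.2 18.6 45.7
46 12 17.8 18.6 51.6
52 110 -16.1 19.0 58.0
58 540 -16.0 19.1 63.6
t 8.95 tcp [ 0.5704 -0.2154  0.0948] yaw 3.79 tilt [-0.0033  0.0386] F [ 0.69 -0.89 -3.02] gap 0.247 gf 44.8
```

Emit:
drive_tool([
  [-0.0024, 0.001, 0, 0, 0, 0, -1],
  [0, 0, 0.01, 0, 0, 0, -1],
  [0, 0, 0.01, 0, 0, 0, -1],
  [0, 0, 0, 0, 0, 0, -1],
  [0, 0, 0, 0, 0, 0, -1],
  [0, 0, 0, 0, 0, 0, -1],
])

```text
t: 9.55
tcp_pos: [0.5722, -0.2174, 0.0746]
tool_rot: [0.683, 0.73, 0.013, -0.014]
force: [0.1, -0.2, -2.7]
finger_gap: 0.251
gripper_force: 45.0
```

```bash
cat > rel.py <<'E'
from h import *
to((.5706,-.2166,.08),3.75)
s,d=snap("wrist"); P=wcloud(s,d); R=Ro.from_quat(s["tool_rot"]).as_matrix(); T=((P-s["tcp_pos"])@R)*1000
dk=np.median(T[90:110,230:320,2]); print("deck z",dk)
S=T[(T[:,:,2]>dk-25)&(T[:,:,2]<dk-15)&(abs(T[:,:,1])<26)&(T[:,:,0]>50)&(T[:,:,0]<75)]
print("rim n",len(S)); 
if len(S): print("x max",np.sort(S[:,0])[-12:].round(1),"y",np.sort(S[:,1])[:6].round(1),np.sort(S[:,1])[-6:].round(1))
L=T[(T[:,:,2]>-44)&(T[:,:,2]<-36)&(abs(T[:,:,1])<14)&(T[:,:,0]>30)&(T[:,:,0]<70)]
print("lev x",np.sort(L[:,0])[-12:].round(1),"y",np.sort(L[:,1])[5],np.sort(L[:,1])[-6])
save(d,"pics/rel%.0f.png"%(s["t"]*100),(180,40,400,280),2.5)
E
python3 rel.py
```

```text
t 9.55 tcp [ 0.5722 -0.2174  0.0746] yaw 3.79 tilt [-0.0025  0.0382] F [ 0.08 -0.18 -2.68] gap 0.251 gf 45.0
shift [ 0.0011 -0.0015 -0.0054]
wz 0.04378228017319419
deck z 34.37595259326437
rim n 927
x max [66.5 66.5 66.5 66.5 66.5 66.5 66.5 66.5 66.6 66.6 66.6 66.6] y [-18.2 -18.2 -18.1 -18.1 -18.  -18. ] [16.6 16.7 16.7 16.7 16.7 16.7]
lev x [59.9 59.9 60.  60.  60.  60.  60.  60.  60.  60.  60.  60.1] y -10.508786301948636 11.216058832927832
```

Emit:
drive_tool([
  [0, -0.001, 0, 0, 0, 0, -1],
  [0, 0, 0.003, 0, 0, 0, -1],
  [0, 0, 0.002, 0, 0, 0, -1],
  [0, 0, 0, 0, 0, 0, -1],
  [0, 0, 0, 0, 0, 0, -1],
])

```text
t: 10.1
tcp_pos: [0.571, -0.2172, 0.0695]
tool_rot: [0.683, 0.73, 0.013, -0.014]
force: [0.2, -0.3, -3.1]
finger_gap: 0.252
gripper_force: 45.0
```

```bash
python3 rel.py
```

```text
t 10.1 tcp [ 0.571  -0.2172  0.0695] yaw 3.79 tilt [-0.0027  0.0384] F [ 0.15 -0.33 -3.05] gap 0.252 gf 45.0
shift [ 0.001  -0.0003 -0.0105]
wz 0.04085377563784043
deck z 29.270146995493683
rim n 1038
x max [66.2 66.2 66.2 66.2 66.2 66.2 66.2 66.2 66.2 66.2 66.3 66.3] y [-17.1 -17.  -17.  -17.  -17.  -17. ] [18.  18.  18.  18.  18.1 18.1]
lev x [59.9 59.9 59.9 60.  60.  60.  60.  60.  60.  60.  60.  60. ] y -10.532205126922845 11.1561695982094
```

Emit:
drive_tool([
  [-0.0003, 0.0002, 0.003, 0, 0, 0, -1],
  [0, 0, 0.003, 0, 0, 0, -1],
  [0, 0, 0.003, 0, 0, 0, -1],
  [0, 0, 0, 0, 0, 0, -1],
  [0, 0, 0, 0, 0, 0, -1],
])

```text
t: 10.65
tcp_pos: [0.5711, -0.2171, 0.0604]
tool_rot: [0.683, 0.73, 0.013, -0.014]
force: [0.1, 0.2, -3.9]
finger_gap: 0.249
gripper_force: 45.0
```

Emit:
drive_tool([
  [0, 0, 0.002, 0, 0, 0, -1],
  [0, 0, 0.002, 0, 0, 0, -1],
  [0, 0, 0.002, 0, 0, 0, -1],
  [0, 0, 0.002, 0, 0, 0, -1],
  [0, 0, 0.002, 0, 0, 0, -1],
  [0, 0, 0, 0, 0, 0, -1],
  [0, 0, 0, 0, 0, 0, -1],
])

```text
t: 11.35
tcp_pos: [0.5712, -0.2168, 0.0505]
tool_rot: [0.683, 0.73, 0.013, -0.014]
force: [-0.7, 0.5, -2.4]
finger_gap: 0.254
gripper_force: 45.0
```

```bash
python3 rel.py
```

```text
t 11.35 tcp [ 0.5712 -0.2168  0.0505] yaw 3.79 tilt [-0.0027  0.0384] F [-0.67  0.5  -2.35] gap 0.254 gf 45.0
shift [ 0.0013 -0.0006 -0.0295]
wz 0.04478422625117773
deck z 10.310619051257607
rim n 1447
x max [66.7 66.7 66.7 66.7 66.7 66.7 66.8 66.8 66.8 66.8 66.8 66.8] y [-17.4 -17.3 -17.3 -17.3 -17.3 -17.3] [17.8 17.8 17.9 17.9 17.9 18. ]
lev x [59.9 60.  60.  60.  60.  60.  60.  60.  60.  60.  60.  60. ] y -10.50938929756336 11.201944358776897
```

Well inside the pocket, with about 3 mm still to go.

Emit:
drive_tool([
  [0, 0, 0.001, 0, 0, 0, -1],
  [0, 0, 0.001, 0, 0, 0, -1],
  [0, 0, 0.0005, 0, 0, 0, -1],
  [0, 0, 0, 0, 0, 0, -1],
  [0, 0, 0, 0, 0, 0, -1],
])

```text
t: 11.9
tcp_pos: [0.5712, -0.2166, 0.0481]
tool_rot: [0.683, 0.73, 0.013, -0.014]
force: [-0.2, -1.0, -3.3]
finger_gap: 0.243
gripper_force: 45.2
```

Emit:
drive_tool([
  [0, 0, 0.0005, 0, 0, 0, -1],
  [0, 0, 0.0005, 0, 0, 0, -1],
  [0, 0, 0, 0, 0, 0, -1],
  [0, 0, 0, 0, 0, 0, -1],
])

```text
t: 12.3
tcp_pos: [0.5714, -0.2167, 0.048]
tool_rot: [0.683, 0.73, 0.013, -0.014]
force: [-2.0, 0.3, 5.4]
finger_gap: 0.253
gripper_force: 49.8
```

Emit:
drive_tool([
  [0, 0, 0.0005, 0, 0, 0, -1],
  [0, 0, 0, 0, 0, 0, -1],
  [0, 0, 0, 0, 0, 0, -1],
])

```text
t: 12.6
tcp_pos: [0.5714, -0.2167, 0.0479]
tool_rot: [0.683, 0.73, 0.013, -0.014]
force: [-1.9, 0.7, 8.4]
finger_gap: 0.248
gripper_force: 51.3
```

Emit:
drive_tool([
  [0, 0, 0, 0, 0, 0, 1],
  [0, 0, 0, 0, 0, 0, 1],
  [0, 0, 0, 0, 0, 0, 1],
  [0, 0, 0, 0, 0, 0, 1],
  [0, 0, 0, 0, 0, 0, 1],
  [0, 0, -0.01, 0, 0, 0, 1],
  [0, 0, -0.02, 0, 0, 0, 1],
  [0, 0, -0.04, 0, 0, 0, 1],
  [0, 0, -0.04, 0, 0, 0, 1],
  [0, 0, 0, 0, 0, 0, 1],
])

```text
t: 13.6
tcp_pos: [0.5754, -0.2233, 0.1633]
tool_rot: [0.683, 0.73, 0.014, -0.007]
force: [0.7, 0.3, 0.6]
finger_gap: 0.998
gripper_force: 0.0
```

```bash
python3 - <<'E'
from h import *
to((.5615,-.084,.15))
s,d=snap("wrist"); save(d,"pics/w5.png",(150,0,420,210),2.8)
P=wcloud(s,d).reshape(-1,3)
a=np.radians(3.8); c=np.array([.567,-.1715])+np.array([.001,0]); yv=np.array([-np.sin(a),np.cos(a)]); xv=np.array([np.cos(a),np.sin(a)])
q=P[:,:2]-c; X=q@xv; Y=q@yv
m=(abs(X)<.034)&(Y>.02)&(Y<.115)&(P[:,2]>.03)&(P[:,2]<.05)&(np.hypot(X,Y-.085)>.032)
co=np.polyfit(Y[m],P[m,2],1); H=P[:,2]-np.polyval(co,Y); print("deck",co)
def rect(k):
    S=P[k]; r=cv2.minAreaRect(S[:,:2].astype(np.float32)*1000); print(len(S),np.round(r[0],1),np.round(r[1],1),round(r[2],2),"H",np.percentile(H[k],[5,50,95]).round(4))
k=(abs(X)<.03)&(Y<.03)&(Y>-.12)&(H>.04)&(H<.06); rect(k); print("level H vs Y",np.polyfit(Y[k],H[k],1))
rect((abs(X)<.03)&(Y<.03)&(Y>-.125)&(H>.014)&(H<.026))
rect((abs(X)<.04)&(abs(Y-.085)<.04)&(H>.032)&(H<.05))
rect((abs(X)<.04)&(abs(Y-.085)<.04)&(H>.008)&(H<.015))
E
```

```text
t 13.6 tcp [ 0.5754 -0.2233  0.1633] yaw 3.79 tilt [0.0089 0.0311] F [0.72 0.34 0.55] gap 0.998 gf 0.0
shift [ 0.1395 -0.0048  0.0175]
deck [0.04092717 0.04186226]
4464 [ 572.  -218.1] [ 22.2 119.5] 3.69 H [0.0466 0.0482 0.0502]
level H vs Y [-0.00275873  0.04819227]
2141 [ 571.6 -216.9] [ 35.2 133.2] 3.83 H [0.0181 0.0198 0.021 ]
1068 [562.9 -85.2] [14.7 42.4] 53.5 H [0.0359 0.0396 0.0412]
1937 [562.9 -84.3] [52.6 53. ] 78.96 H [0.0095 0.0109 0.0123]
```

View pics/w5.png

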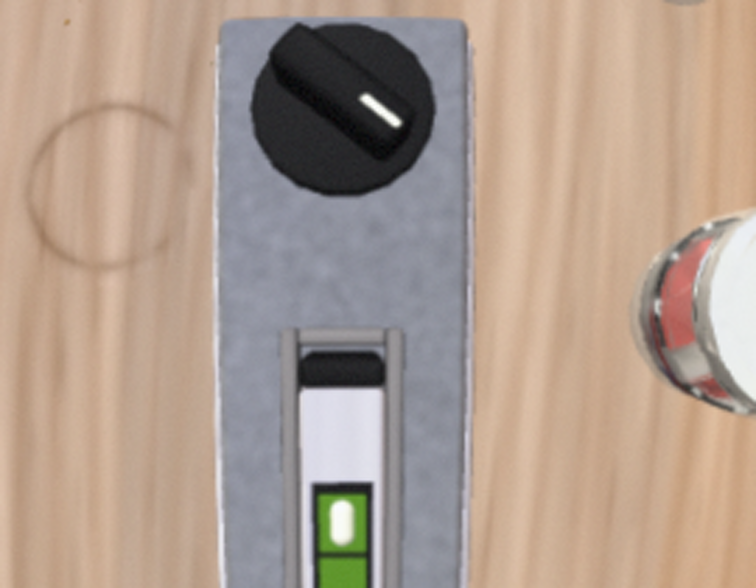

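The level is seated: its top is 48.2 mm above the deck and parallel to it. The vial's bubble is at crop (342,522), towards the knob. The knob is centred at crop (343,108), and its bar runs from upper left to lower right (short axis at yaw 53.5°). Home slope should be about 0.021 rad, so the knob needs about 1.4 rad counter-clockwise.

Emit:
drive_tool([
  [0.028, -0.001, 0, 0, -2.2, 0, 1],
  [0.028, -0.001, 0, 0, 0, -8.3, 1],
  [0.028, 0, 0, 0, 0, -8.3, 1],
  [0, 0, 0, 0, 0, -8.3, 1],
  [0, 0, 0, 0, 0, -8.3, 1],
  [0, 0, 0, 0, 0, -8.3, 1],
  [0, 0, 0, 0, 0, -8.2, 1],
  [0, 0, 0, 0, 0, 0, 1],
  [0, 0, 0, 0, 0, 0, 1],
])

```text
t: 14.55
tcp_pos: [0.5593, -0.1374, 0.1569]
tool_rot: [0.315, 0.949, 0.0, -0.001]
force: [0.5, -0.6, 0.2]
finger_gap: 0.999
gripper_force: 0.0
```

```bash
python3 - <<'E'
from h import *
to((.562,-.085,.12),53.5)
E
```

```text
t 14.55 tcp [ 0.5593 -0.1374  0.1569] yaw 53.32 tilt [-0.0016  0.0008] F [ 0.54 -0.63  0.19] gap 0.999 gf 0.0
shift [0.0291 0.0437 0.0369]
wz -0.18132564357350844
```

Emit:
drive_tool([
  [0.015, 0.022, 0.01, 0, 0, -0.2, 1],
  [0.0141, 0.0217, 0.01, 0, 0, 0, 1],
  [0, 0, 0.01, 0, 0, 0, 1],
  [0, 0, 0, 0, 0, 0, 1],
  [0, 0, 0, 0, 0, 0, 1],
  [0, 0, 0, 0, 0, 0, 1],
])

```text
t: 15.15
tcp_pos: [0.563, -0.0864, 0.128]
tool_rot: [0.312, 0.95, -0.0, 0.001]
force: [0.9, -0.1, -0.4]
finger_gap: 0.998
gripper_force: 0.0
```

```bash
cat > knob.py <<'E'
from h import *
to((.562,-.085,.04),53.5)
s,d=snap("wrist"); P=wcloud(s,d).reshape(-1,3); R=Ro.from_quat(s["tool_rot"]).as_matrix(); T=(P-s["tcp_pos"])@R*1000
m=(np.hypot(P[:,0]-.562,P[:,1]+.085)<.04)
for lo,hi in((.072,.095),(.05,.062)):
    S=T[m&(P[:,2]>lo)&(P[:,2]<hi)]; r=cv2.minAreaRect(S[:,:2].astype(np.float32)); print(len(S),np.round(r[0],1),np.round(r[1],1),round(r[2],1),"z",np.median(S[:,2]).round(1))
E
python3 knob.py
```

```text
t 15.15 tcp [ 0.563  -0.0864  0.128 ] yaw 53.6 tilt [ 0.0011 -0.0006] F [ 0.89 -0.05 -0.4 ] gap 0.998 gf 0.0
shift [0.0017 0.0005 0.088 ]
wz 0.1006086410129825
1327 [1.7 1. ] [13.8 41.1] 89.8 z 42.9
2771 [2.6 1.8] [52.1 52.6] 2.8 z 71.5
```

Emit:
drive_tool([
  [0.002, 0.0007, 0.03, 0, 0, 0, 1],
  [0, 0, 0.03, 0, 0, 0, 1],
  [0, 0, 0.016, 0, 0, 0, 1],
  [0, 0, 0.01, 0, 0, 0, 1],
  [0, 0, 0, 0, 0, 0, 1],
  [0, 0, 0, 0, 0, 0, 1],
])

```text
t: 15.8
tcp_pos: [0.5619, -0.084, 0.0422]
tool_rot: [0.312, 0.95, -0.0, 0.001]
force: [0.4, 0.0, 0.6]
finger_gap: 0.998
gripper_force: 0.0
```

Emit:
drive_tool([
  [0, 0, 0, 0, 0, 0, -1],
  [0, 0, 0, 0, 0, 0, -1],
  [0, 0, 0, 0, 0, 0, -1],
  [0, 0, 0, 0, 0, 0, -1],
  [0, 0, 0, 0, 0, 0, -1],
  [0, 0, 0, 0, 0, 0, -1],
  [0, 0, 0, 0, 0, 0, -1],
  [0, 0, 0, 0, 0, 0, -1],
], newtons=40)

```text
t: 16.6
tcp_pos: [0.5618, -0.0839, 0.0418]
tool_rot: [0.311, 0.95, -0.0, 0.001]
force: [1.4, -0.5, 3.3]
finger_gap: 0.162
gripper_force: 45.9
```

Emit:
drive_tool([
  [0, 0, 0.002, 0, 0, 0, -1],
  [0, 0, 0.002, 0, 0, 0, -1],
  [0, 0, 0, 0, 0, 0, -1],
  [0, 0, 0, 0, 0, 0, -1],
])

```text
t: 17.0
tcp_pos: [0.563, -0.0837, 0.0402]
tool_rot: [0.312, 0.95, 0.0, 0.002]
force: [-0.4, 2.2, 19.2]
finger_gap: 0.159
gripper_force: 47.8
```

Emit:
drive_tool([
  [0, 0, 0.001, 0, 0, 0, -1],
  [0, 0, 0.001, 0, 0, 0, -1],
  [0, 0, 0, 0, 0, 0, -1],
  [0, 0, 0, 0, 0, 0, -1],
])

```text
t: 17.4
tcp_pos: [0.564, -0.0837, 0.0398]
tool_rot: [0.312, 0.95, 0.0, 0.003]
force: [-1.3, 3.2, 28.0]
finger_gap: 0.157
gripper_force: 49.4
```

Emit:
drive_tool([
  [0, 0, -0.0015, 0, 0, 0, -1],
  [0, 0, -0.0015, 0, 0, 0, -1],
  [0, 0, 0, 0, 0, 0, -1],
  [0, 0, 0, 0, 0, 0, -1],
])

```text
t: 17.8
tcp_pos: [0.5627, -0.0838, 0.0404]
tool_rot: [0.312, 0.95, 0.0, 0.002]
force: [1.0, 1.3, 14.3]
finger_gap: 0.154
gripper_force: 47.1
```

```bash
cat > slope.py <<'E'
from h import *
import sys
to(None)
s,d=snap("wrist"); P=wcloud(s,d)
im=d["image"].astype(int); g=(im[:,:,1]>im[:,:,0]+40)&(im[:,:,1]>im[:,:,2]+40)
ys,xs=np.nonzero(g); print("green px",len(ys), (xs.min(),xs.max(),ys.min(),ys.max()) if len(ys) else "")
Q=P.reshape(-1,3); a=np.radians(3.8); c=np.array([.568,-.1715]); yv=np.array([-np.sin(a),np.cos(a)]); xv=np.array([np.cos(a),np.sin(a)])
q=Q[:,:2]-c; X=q@xv; Y=q@yv
m=(abs(X)<.036)&(Y>-.11)&(Y<.11)&(Q[:,2]>.03)&(Q[:,2]<.05)&(np.hypot(X,Y-.085)>.032)&~((abs(X)<.021)&(Y<.03))
A=np.c_[Y[m],X[m],np.ones(m.sum())]; z=Q[m,2]; k=np.ones(len(z),bool)
for _ in range(5): co=np.linalg.lstsq(A[k],z[k],rcond=None)[0]; k=abs(z-A@co)<.002
print("deck",co.round(4),k.sum())
m=(abs(X-.001)<.009)&(Y>-.10)&(Y<.01)&(Q[:,2]>.075)&(Q[:,2]<.1)
if m.sum()>50: print("level top slope",np.polyfit(Y[m],Q[m,2],1).round(4),m.sum())
save(d,"pics/s%.0f.png"%(s["t"]*100)); np.savez("last.npz",tp=s["tcp_pos"],tr=s["tool_rot"],**d)
E
python3 slope.py; ls -t pics | head -1
```

```text
t 17.8 tcp [ 0.5627 -0.0838  0.0404] yaw 53.7 tilt [ 0.0035 -0.001 ] F [ 1.    1.32 14.26] gap 0.154 gf 47.1
green px 796 (np.int64(474), np.int64(559), np.int64(256), np.int64(375))
deck [0.0189 0.0023 0.0395] 5990
s1780.png
```

The deck is home: its slope is 0.0189 rad, down from 0.040, with 14 N on the knob. Now I'm turning counter-clockwise and following it down.

Emit:
drive_tool([
  [0, 0, 0.0002, 0, 0, -4, -1],
  [0, 0, 0.0002, 0, 0, -4, -1],
  [0, 0, 0.0002, 0, 0, -4, -1],
  [0, 0, 0.0002, 0, 0, -4, -1],
  [0, 0, 0.0002, 0, 0, -4, -1],
  [0, 0, 0.0002, 0, 0, -4, -1],
  [0, 0, 0.0002, 0, 0, -4, -1],
  [0, 0, 0.0002, 0, 0, -4, -1],
  [0, 0, 0, 0, 0, 0, -1],
  [0, 0, 0, 0, 0, 0, -1],
])

```text
t: 18.85
tcp_pos: [0.5628, -0.0834, 0.0387]
tool_rot: [0.038, 0.999, -0.0, 0.002]
force: [0.9, 2.1, 13.0]
finger_gap: 0.156
gripper_force: 46.9
```

```bash
python3 slope.py
```

```text
t 18.85 tcp [ 0.5628 -0.0834  0.0387] yaw 85.69 tilt [ 0.0038 -0.0005] F [ 0.94  2.09 13.01] gap 0.156 gf 46.9
green px 866 (np.int64(0), np.int64(61), np.int64(306), np.int64(328))
deck [0.0108 0.0025 0.0386] 10055
level top slope [-0.0127  0.0864] 3054
```

Emit:
drive_tool([
  [0, 0, 0.0003, 0, 0, -4, -1],
  [0, 0, 0.0002, 0, 0, -4, -1],
  [0, 0, 0.0003, 0, 0, -4, -1],
  [0, 0, 0.0002, 0, 0, -4, -1],
  [0, 0, 0.0002, 0, 0, -4, -1],
  [0, 0, 0.0002, 0, 0, -4, -1],
  [0, 0, 0.0002, 0, 0, -4, -1],
  [0, 0, 0.0002, 0, 0, -4, -1],
  [0, 0, 0.0002, 0, 0, -4, -1],
  [0, 0, 0, 0, 0, 0, -1],
])

```text
t: 19.9
tcp_pos: [0.5626, -0.0829, 0.0369]
tool_rot: [-0.273, 0.962, -0.0, 0.002]
force: [0.8, 4.8, 14.1]
finger_gap: 0.156
gripper_force: 47.0
```

Emit:
drive_tool([
  [0, 0, 0, 0, 0, 0, -1],
  [0, 0, 0, 0, 0, 0, -1],
  [0, 0, 0, 0, 0, 0, -1],
  [0, 0, 0, 0, 0, 0, -1],
  [0, 0, 0, 0, 0, 0, -1],
  [0, 0, 0, 0, 0, 0, -1],
  [0, 0, 0, 0, 0, 0, -1],
  [0, 0, 0, 0, 0, 0, -1],
])

```text
t: 20.7
tcp_pos: [0.5627, -0.0829, 0.0369]
tool_rot: [-0.273, 0.962, -0.0, 0.002]
force: [0.7, 3.0, 15.2]
finger_gap: 0.153
gripper_force: 47.0
```

```bash
python3 slope.py; python3 - <<'E'
from h import *
d=np.load("last.npz"); save(d,"pics/a.png")
s,t=snap("side"); im=t["image"]; save(t,"pics/side2.png",(240,110,400,260),4)
E
```

```text
t 20.7 tcp [ 0.5627 -0.0829  0.0369] yaw 121.67 tilt [0.0037 0.0002] F [ 0.74  3.   15.24] gap 0.153 gf 47.0
green px 935 (np.int64(0), np.int64(43), np.int64(144), np.int64(196))
deck [0.0013 0.0014 0.0376] 15494
level top slope [-0.0341  0.0853] 4311
```

View pics/a.png

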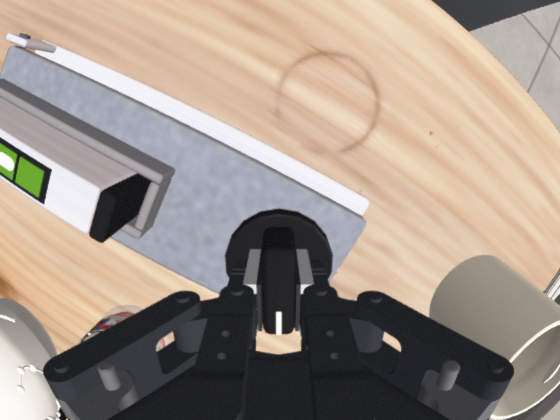

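The wrist view shows the level's near end at (120,205). The vial's left window edge shows the pale bubble at (5,160) and the near line at about (17,158). I'm checking a combined enlarged crop of both cameras.

```bash
python3 - <<'E'
import cv2,numpy as np
from h import *
d=dict(np.load("last.npz")); im=d["image"][:,:,::-1]
a=cv2.resize(im[130:215,0:70],(412,500),interpolation=cv2.INTER_CUBIC)
b=cv2.imread("pics/side2.png"); print(b.shape)
t=manip.snapshot("side"); np.savez("side2.npz",**t); b=t["image"][150:250,260:360,::-1]
b=cv2.resize(t["image"][120:200,280:357,::-1],(385,500),interpolation=cv2.INTER_CUBIC)
cv2.imwrite("pics/comb.png",np.hstack([a,b]))
P=wcloud({"tcp_pos":d["tp"],"tool_rot":d["tr"]},d); a=np.radians(3.8); c=np.array([.5714,-.2170]); yv=np.array([-np.sin(a),np.cos(a)])
for u,v in((0,158),(5,160),(10,158),(14,160),(17,158),(20,166),(43,175),(47,180),(97,215)): print(u,v,d["image"][v,u],((P[v,u,:2]-c)@yv*1000).round(1),P[v,u].round(4))
E
```

```text
(600, 640, 3)
0 158 [254 254 254] -0.2 [ 0.5713 -0.2172  0.0881]
5 160 [254 254 254] 3.1 [ 0.5706 -0.2139  0.0879]
10 158 [249 251 240] 4.6 [ 0.5692 -0.2126  0.0863]
14 160 [110 171  53] 7.9 [ 0.5684 -0.2093  0.0869]
17 158 [41 45 37] 10.3 [ 0.566  -0.207   0.0879]
20 166 [109 171  50] 12.8 [ 0.5685 -0.2044  0.0875]
43 175 [ 66 101  35] 25.7 [ 0.566  -0.1916  0.0864]
47 180 [38 34 40] 28.7 [ 0.5666 -0.1886  0.0868]
97 215 [36 36 38] 55.1 [ 0.5675 -0.162   0.0854]
```

View pics/comb.png

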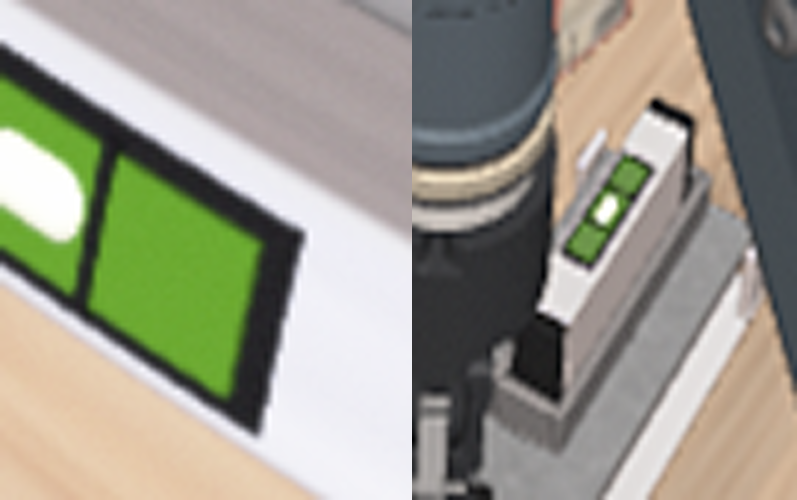

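The wrist crop shows the bubble's near end about 1.4 mm inside the near line, which puts its middle at about +1.3 mm. The side crop shows the bubble at (606,210), between the lines at (599,233) and (613,193). I'm quantifying it from the side image.

```bash
python3 - <<'E'
from h import *
for f in("side2.npz",):
    d=np.load(f); im=d["image"].astype(float)
    x0,y0=308,143; sub=im[y0:y0+22,x0:x0+20]
    g=np.clip((sub[:,:,1]-sub[:,:,2])/118,0,1)  # green weight
    # profile along level axis projected via world geometry
    E=d["extrinsics"]; h=420; fl=h/2/np.tan(np.radians(d["fov_y"])/2)
    def proj(p): q=(np.array(p)-E[:3,3])@E[:3,:3]; return np.array([d["cx"]+fl*q[0]/-q[2], d["cy"]-fl*q[1]/-q[2]])
    a=np.radians(3.8); yv=np.array([-np.sin(a),np.cos(a),0]); c=np.array([.569,-.2165,.088])
    xv=np.array([np.cos(a),np.sin(a),0])
    for off in(-2,0,2):
        t=np.arange(-32,33,2); up=np.float32([proj(c+yv*k/1000+xv*off/1000) for k in t])
        pr=cv2.remap(d["image"],up[None,:,0].copy(),up[None,:,1].copy(),cv2.INTER_LINEAR)[0].astype(int)
        print(off,[(int(k),int(p[0]),int(p[1]),int(p[2])) for k,p in zip(t,pr)])
E
```

```text
-2 [(-32, 228, 224, 223), (-30, 229, 225, 225), (-28, 222, 216, 217), (-26, 145, 144, 139), (-24, 73, 88, 60), (-22, 82, 117, 53), (-20, 97, 138, 63), (-18, 105, 146, 70), (-16, 99, 139, 66), (-14, 102, 144, 69), (-12, 93, 130, 62), (-10, 84, 114, 58), (-8, 67, 90, 48), (-6, 82, 114, 55), (-4, 101, 141, 64), (-2, 106, 144, 71), (0, 138, 166, 104), (2, 142, 168, 109), (4, 136, 164, 103), (6, 128, 159, 95), (8, 111, 142, 82), (10, 68, 99, 42), (12, 87, 123, 56), (14, 100, 141, 67), (16, 105, 146, 71), (18, 99, 138, 66), (20, 103, 143, 68), (22, 100, 139, 66), (24, 97, 138, 64), (26, 73, 107, 46), (28, 90, 99, 80), (30, 142, 135, 140), (32, 218, 214, 215)]
0 [(-32, 228, 225, 224), (-30, 230, 226, 226), (-28, 212, 205, 207), (-26, 151, 149, 144), (-24, 81, 101, 63), (-22, 86, 124, 56), (-20, 108, 151, 72), (-18, 109, 150, 74), (-16, 109, 149, 75), (-14, 110, 150, 75), (-12, 105, 144, 72), (-10, 95, 128, 66), (-8, 86, 116, 59), (-6, 94, 129, 62), (-4, 129, 161, 98), (-2, 204, 216, 184), (0, 244, 245, 225), (2, 231, 236, 213), (4, 244, 246, 224), (6, 213, 225, 197), (8, 190, 205, 176), (10
[... 207 characters left out ...]
130), (32, 201, 196, 196)]
2 [(-32, 227, 223, 222), (-30, 229, 225, 224), (-28, 203, 197, 198), (-26, 132, 128, 128), (-24, 87, 105, 70), (-22, 96, 135, 62), (-20, 105, 147, 71), (-18, 107, 148, 74), (-16, 108, 147, 74), (-14, 108, 147, 74), (-12, 105, 143, 72), (-10, 91, 122, 62), (-8, 74, 99, 51), (-6, 115, 141, 91), (-4, 194, 208, 177), (-2, 242, 244, 236), (0, 255, 255, 255), (2, 255, 255, 252), (4, 255, 255, 251), (6, 245, 246, 239), (8, 198, 205, 192), (10, 114, 132, 99), (12, 80, 110, 54), (14, 100, 138, 68), (16, 109, 150, 75), (18, 108, 148, 74), (20, 109, 148, 75), (22, 109, 149, 75), (24, 102, 141, 68), (26, 80, 110, 55), (28, 67, 73, 60), (30, 130, 123, 127), (32, 216, 210, 210)]
```

Both cameras give a reading of about +1 mm. One small trim of 5° more.

Emit:
drive_tool([
  [0, 0, 0.0002, 0, 0, -2.5, -1],
  [0, 0, 0, 0, 0, -2.5, -1],
  [0, 0, 0, 0, 0, 0, -1],
  [0, 0, 0, 0, 0, 0, -1],
  [0, 0, 0, 0, 0, 0, -1],
  [0, 0, 0, 0, 0, 0, -1],
  [0, 0, 0, 0, 0, 0, -1],
  [0, 0, 0, 0, 0, 0, -1],
  [0, 0, 0, 0, 0, 0, -1],
  [0, 0, 0, 0, 0, 0, -1],
])

```text
t: 21.85
tcp_pos: [0.5625, -0.0829, 0.0367]
tool_rot: [-0.314, 0.949, -0.0, 0.002]
force: [0.4, 3.2, 14.3]
finger_gap: 0.154
gripper_force: 47.0
```

```bash
python3 slope.py; python3 - <<'E'
from h import *
d=manip.snapshot("side"); E=d["extrinsics"]; fl=210/np.tan(np.radians(d["fov_y"])/2)
def proj(p): q=(np.array(p)-E[:3,3])@E[:3,:3]; return np.array([d["cx"]+fl*q[0]/-q[2], d["cy"]-fl*q[1]/-q[2]])
a=np.radians(3.8); yv=np.array([-np.sin(a),np.cos(a),0]); c=np.array([.569,-.2165,.088]); xv=np.array([np.cos(a),np.sin(a),0])
for off in(0,1,2):
    t=np.arange(-12,15,1); up=np.float32([proj(c+yv*k/1000+xv*off/1000) for k in t])
    pr=cv2.remap(d["image"],up[None,:,0].copy(),up[None,:,1].copy(),cv2.INTER_LINEAR)[0].astype(float)
    w=np.clip((pr[:,2]-75)/175,0,1); print(off,"bubble centroid",(w*t).sum()/w.sum(),"minus mid 1.5")
E
```

```text
t 21.85 tcp [ 0.5625 -0.0829  0.0367] yaw 126.66 tilt [0.0032 0.0004] F [ 0.37  3.2  14.3 ] gap 0.154 gf 47.0
green px 1163 (np.int64(0), np.int64(50), np.int64(115), np.int64(176))
deck [-0.      0.0012  0.0374] 15942
level top slope [-0.034   0.0851] 4924
0 bubble centroid 1.952468007312614 minus mid 1.5
1 bubble centroid 1.6906187624750497 minus mid 1.5
2 bubble centroid 1.5893813930832925 minus mid 1.5
```

The reading is about +0.3 mm, deck slope is zero and the push is 14 N and steady. Handing in.

```bash
python3 -c "
from station import manip
print(manip.sign_off())"
```

```text
the job is handed in; nothing more can be done
None
```

I handed the job in with the level flat in its pocket and let go, the knob held down at about 14 N with the deck home, and the bubble about 0.3 mm from the vial's middle; the hand-in returned no verdict.

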